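# Set up the appliance safety tester for the earth test

### The arm

A 7-joint arm with a two-finger parallel gripper is mounted at the origin on the work surface. World frame = base frame: x ahead of the robot, y to its left, z up, the work surface at z = 0. Lengths are in mm, angles in rad, forces in N, time in s.
With the tool pointing down it reaches from about 400 to 875 mm from the base axis. Payload 4.4 kg.
Tool frame: the origin (TCP) lies midway between the tips of the shut fingers; the grasp point (between the pads) lies behind it (r.grasp_offset is the z of the grasp point in the tool frame, in mm); z points along the fingers, y is the direction in which the jaws open and shut (so a half turn about z gives the same grasp; the last joint's range is limited). The gripper opens to 85 mm and grips with 20 to 120 N. Pads are 22 mm wide; open, the fingers measure 114 mm over their backs; the gripper's body (76 mm by 85 mm) begins 54 mm behind the grasp point. The pads swing forward as they close: fully open they stand 13 mm farther back than shut.
Start: joints at [-1.191, 0.628, 0.038, 1.517, -0.027, 0.996, -0.02], TCP at [280.246, 586.498, 231.313] pointing down, gripper open.
Joint ranges: [-3.06, 3.06], [-0.37, 2.12], [-1.25, 1.32], [0.18, 2.47], [-1.1, 4.24], [0.23, 1.98], [-2.94, 2.94]. Speed limits (rad/s): [2.57, 2.57, 3.14, 3.14, 3.14, 3.14, 3.14].

### API

Orientations are given as [roll, pitch, yaw] about the fixed x, y, z axes, in that order (R = Rz(yaw) Ry(pitch) Rx(roll)).
In Python, from cell import r gives the robot as it stands. Calls block until the motion is done:
- r.reach(position, orientation): joint-space move of the TCP to a pose.
- r.servo_line(position, rot=None, velocity=150, contact_N=None): straight line of the TCP; rot=None keeps the orientation; velocity is the mean speed in mm/s. With contact_N (N) it stops when the force on the tool has changed by that much, and returns True; else False.
- r.set_joints(angles): joint-space move.
- r.gripper_open() and r.grasp(): open the fingers fully, or close them until they stop; the grip force is fixed at half the most.
- r.pause(seconds).
- r.solve_ik(position, orientation): joint angles nearest the present ones, or None.
- r.state(): the state.
- r.read_camera(name): name is "side" or "top" or "wrist"; returns the picture (480x640x3 uint8, red, green, blue); there is no depth.
- r.calibration(name): a dict with "camera_matrix" (3x3 intrinsics, pixels), "camera_from_world" (4x4, takes a point from world to camera coordinates); the wrist camera has in their place "T_tool_cam" (4x4, takes a point from camera to tool coordinates, whose origin is the TCP and whose axes are the flange's). Camera axes: x right, y up, looking along -z (the intrinsics and any distortion apply to the point x, -y, -z); pixel columns grow to the right and rows downward; lengths in mm; the calibration is good to about 2 mm. A picture is of the moment at which its call begins: read the wrist's pose just before it. calibration takes no time and is no camera call.
A pose or a line that the arm cannot do raises r.IKError and nothing moves.
- r.close_job(): hands the job in, once; it reports no verdict.
The state is a dict: "time": time; "q": joint angles; "joint_vel": joint speeds; "effort": joint torques, N m; "eef_pos": TCP position; "eef_rot": TCP orientation; "force": force on the tool from outside, world axes, zero at the start; "wrist_torque": the same for the moment, N m; "grip_width": opening from 0.0 (shut) to 1.0 (fully open).
Only numpy, scipy, OpenCV 4.12 (cv2) and the standard library are available. Lean on these libraries where they do the work, as an engineer would, in place of code of your own. Each camera call takes 0.05 s, during which the arm holds its last target. There are 200 camera calls.

### The job

Get the appliance tester ready for the earth test of a repaired set: lift its folded-down display by the carry handle until it stands upright, then turn the selector clockwise, click by click, until it has clicked in at the green mark. Never let it go on to the red mark, which puts high voltage on the sockets, and leave the other things on the bench where they are.

Things in the scene. Friction and masses are not known exactly. Their poses are not given: they have to be found in the camera images.
- tester: Appliance tester, fixed: dark grey clamshell case with blue corners, 270 mm wide (y), propped up so that its light grey panel slopes 30 degrees, rising away from the robot. Origin on the bench under the middle; x to its rear, y to its left seen from the robot, z up. Panel normal (-0.5, 0, 0.866), up-slope (0.866, 0, 0.5). Side cheeks stand 28.5 mm above the panel from y = +-123 mm outwards; open in front.
- display_hinge (a point): Middle of the display's hinge line, on the upper rear edge of the tester, 157 mm above the bench; the hinge runs along the tester's y. Axes as tester. The display is a dark flat lid 268 mm wide and 14 mm thick that reaches 134 mm from the hinge, with a blue carry handle on its free edge; closed, it lies 29 mm above the panel and covers the dial.
- display (a joint): Opening angle of the display. 0 = closed, parallel to the sloping panel, handle towards the robot; grows as the handle goes up and back; 2.094 (120 degrees) = upright, vertical; 2.8 = stop, leaning far back. It starts ajar, between 0.1 and 0.45. The hinge is stiff (0.9 N m of friction): the display stays where it is left, and takes about 8 N at the handle to lift.
- display_handle (a point): Middle of the carry handle's straight bar: round, 12 mm thick, 100 mm long along the tester's y, 182 mm from the hinge, clear gap of 42 mm to the display's edge. Pinched across, it pivots between the fingers as the display swings. Moves with the display: z is the display's normal (the panel's normal when closed), x points to the hinge.
- selector (a joint): Turn of the selector knob, clockwise seen facing the panel. Sprung detents every 30 degrees (0.5236 rad): 0 = white mark (off), pointer 105 degrees left of up-slope; 2.618 = 5th click, green; 3.142 = 6th, red; 3.665 = last. It starts clicked in at off, the 1st or the 2nd click. About 0.07 N m turns it out of a click; past halfway it snaps to the next; let go, it settles in the nearest.
- selector_grip (a point): On the knob's axis, 17 mm above the panel, at the height to grip. Black knob: skirt 48 mm across, 7 mm high; on it a straight bar 46 mm long, 11 mm wide, up to 26 mm above the panel, white line on its pointer end. z: outward along the axis, tilted 30 degrees from vertical towards the robot; x: along the bar to the pointer end. Marks 41 mm round it: white lower left, green upper right, red next after.
- multimeter: Bystander: yellow handheld multimeter lying flat, 180 x 86 x 36 mm. Origin at the centre of its underside.
- solder_spool: Bystander: spool of solder standing on its flange, 60 mm across, 40 mm high. Origin at the centre of its underside.
- router: Bystander: opened white router with its green board, 150 x 110 x 26 mm. Origin at the centre of its underside.
- screwdriver: Bystander: red screwdriver lying flat, 190 mm long. Origin at the centre of its underside.
- circuit_board: Bystander: loose green circuit board, 90 x 65 x 6 mm with parts up to 16 mm high. Origin at the centre of its underside.
- side_cutters: Bystander: side cutters with red handles lying flat, 135 mm long. Origin at the centre of its underside.
- capacitor: Bystander: blue capacitor can standing upright, 35 mm across, 48 mm high. Origin at the centre of its underside.
- transformer: Bystander: blue encapsulated transformer, 50 x 42 x 34 mm. Origin at the centre of its underside.

How it is judged (in metres and radians):
On the way, in this order (a step that is already met when the one before it is completed fails the run):
1. the display has been raised and stands upright (opened 120 degrees, within 8) (value of joint display between 1.954 and 2.234 rad), for 0.3 s.
2. the selector has clicked in at the green mark (5th click from off, within 7.5 degrees) with the display still upright (all of step 1 and value of joint selector between 2.488 and 2.748 rad), for 0.2 s.
At the end, for the whole second after the job is handed in: The display stands upright (opened 120 degrees, within 8) and the selector is clicked in at the green mark (2.618 rad, within 0.13), both at rest, and everything else on the bench is within 30 mm of where it stood (all of step 2 and velocity of joint selector between -0.05 and 0.05 rad/s and velocity of joint display between -0.05 and 0.05 rad/s); the robot touches nothing.
It fails at once if the selector goes on past the green mark into the red, high-voltage position (more than half a click past green) (value of joint selector above 2.8798 rad).
It fails at once if a bystander is moved more than 30 mm (distance of any of multimeter, solder_spool, router, screwdriver, circuit_board, side_cutters, capacitor, transformer from where it was at the start of the episode above 0.03 m).
It also fails if it takes over 64 s, if anything falls off the work surface, if the arm or the gripper's body presses on something with over 40 N, if the wrist force passes 120 N, or if a joint passes its speed limit or range.

## Working session

There is one attempt and no reset: what is moved stays moved. The work goes in short steps, each a Python script; the robot and the scene stay as the last script left them, time stands still between calls to the robot, and variables do not carry over. Pictures are saved under pics/ and viewed, on a budget of 10 in all, crops included, one or two more only if the job needs it, and the job is handed in when it is done.

```bash
ls; mkdir -p pics; python3 - <<'E'
from cell import r
import cv2,numpy as np
for n in("top","side"):
    cv2.imwrite(f"pics/{n}0.png",r.read_camera(n)[:,:,::-1]); c=r.calibration(n); print(n,{k:np.round(v,3).tolist() if not isinstance(v,str) else v for k,v in c.items()})
c=r.calibration("wrist");print({k:np.round(v,3).tolist() for k,v in c.items()})
print(r.state(),r.grasp_offset)
E
```

```text
pics
top {'camera_matrix': [[501.341, 0.0, 318.002], [0.0, 501.341, 239.72], [0.0, 0.0, 1.0]], 'camera_from_world': [[-0.023, -1.0, -0.006, 45.719], [0.982, -0.024, 0.188, -593.019], [-0.188, -0.002, 0.982, -1037.093], [0.0, 0.0, 0.0, 1.0]]}
side {'camera_matrix': [[447.876, 0.0, 320.957], [0.0, 447.876, 237.918], [0.0, 0.0, 1.0]], 'camera_from_world': [[0.985, -0.173, 0.02, -593.056], [0.064, 0.465, 0.883, -174.429], [-0.162, -0.868, 0.469, -769.555], [0.0, 0.0, 0.0, 1.0]]}
{'camera_matrix': [[430.267, 0.0, 316.064], [0.0, 430.267, 235.456], [0.0, 0.0, 1.0]], 'T_tool_cam': [[0.0, 0.949, 0.317, 81.805], [1.0, 0.0, -0.001, -1.352], [-0.001, 0.317, -0.949, -143.306], [0.0, 0.0, 0.0, 1.0]]}
{'time': 0.1, 'q': array([-1.19077584,  0.62921919,  0.03843935,  1.51829584, -0.02698289,
        0.99624356, -0.01999772]), 'joint_vel': array([ 7.98507934e-04, -5.72674968e-04,  1.05757822e-03, -3.38306028e-03,
        3.06556160e-04, -2.27425596e-05,  1.72273616e-04]), 'effort': array([ 3.66865905e-03, -5.64526427e+01,  1.23052485e+00, -1.93972725e+01,
        1.12929312e-02,  5.45696690e-03, -6.41665324e-06]), 'eef_pos': array([280.0148532 , 585.98098064, 230.49433836]), 'eef_rot': array([-3.13994473e+00,  2.60185625e-05,  2.69578752e+00]), 'force': array([0.58492789, 0.8219354 , 0.20679382]), 'wrist_torque': array([-0.01468181, -0.02054821,  0.03248762]), 'grip_width': 0.9992244668794168} -18.700000000000003
```

View pics/top0.png

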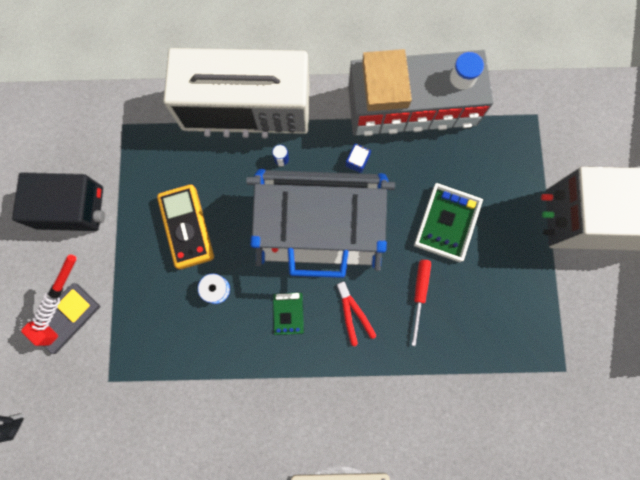

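View pics/side0.png

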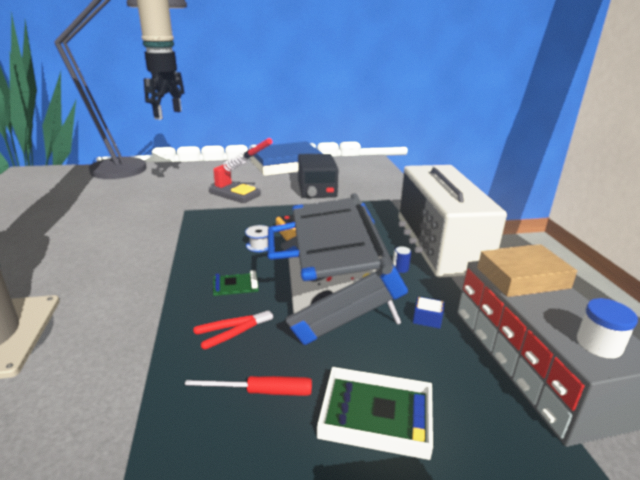

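```bash
python3 - <<'E'
import cv2
a=cv2.imread("pics/top0.png")[160:290,235:405];cv2.imwrite("pics/topc.png",cv2.resize(a,None,fx=4.6,fy=4.6,interpolation=cv2.INTER_CUBIC))
a=cv2.imread("pics/side0.png")[190:345,255:415];cv2.imwrite("pics/sidec.png",cv2.resize(a,None,fx=3.8,fy=3.8,interpolation=cv2.INTER_CUBIC))
E
```

```text
(no output)
```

View pics/topc.png

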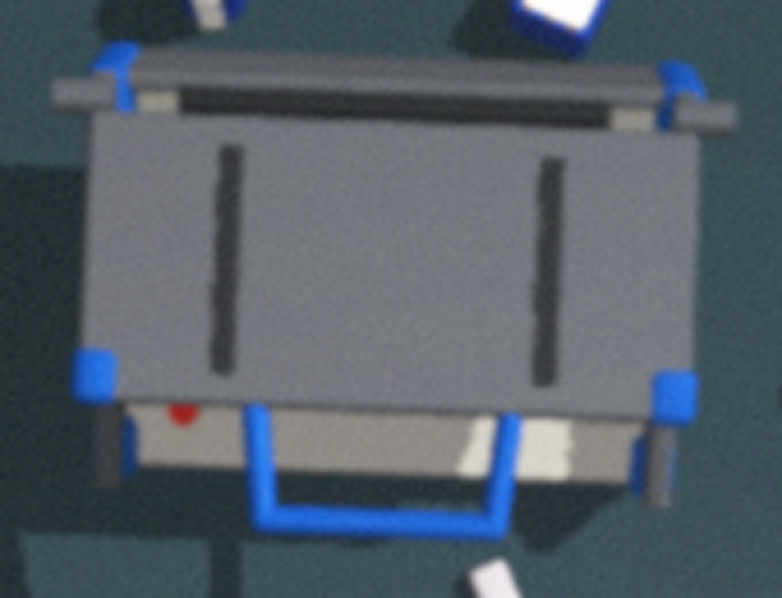

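View pics/sidec.png

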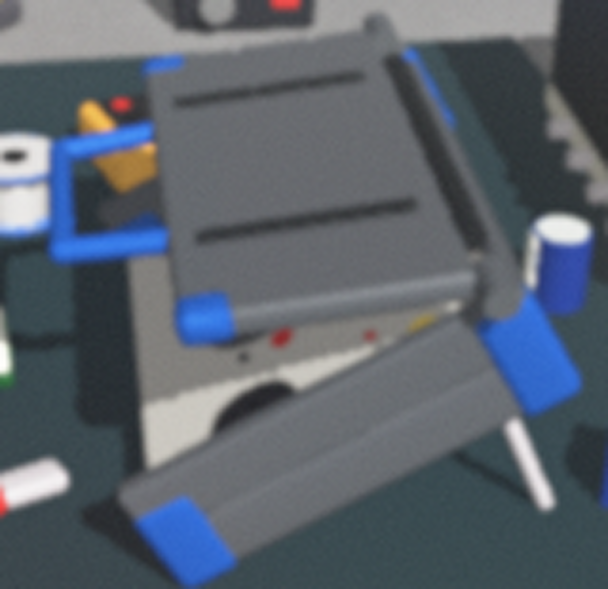

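Top: handle bar middle at crop (383,521), hinge stubs at (52..735, 95..116). Side: handle bar middle at crop (62,197). Triangulating.

```bash
cat > h.py <<'E'
from cell import r
import cv2,numpy as np
from scipy.spatial.transform import Rotation as Ro
from scipy.optimize import least_squares
F=np.diag([1.,-1,-1,1])
def cam(n,T=None):
    c=r.calibration(n);K=np.array(c["camera_matrix"])
    M=F@(np.array(c["camera_from_world"]) if n!="wrist" else np.linalg.inv(T@np.array(c["T_tool_cam"])))
    return K@M[:3]
def tool():
    s=r.state();T=np.eye(4);T[:3,:3]=Ro.from_euler("xyz",s["eef_rot"]).as_matrix();T[:3,3]=s["eef_pos"];return T
def proj(P,X):
    u=P@np.append(X,1);return u[:2]/u[2]
def tri(P1,a,P2,b):
    X=cv2.triangulatePoints(P1,P2,np.float64(a),np.float64(b));X=(X[:3]/X[3]).ravel();return X,proj(P1,X)-a,proj(P2,X)-b
def atz(P,a,z):
    A=np.array([P[i,:2]-a[i]*P[2,:2] for i in(0,1)]);b=-np.array([P[i,2]*z+P[i,3]-a[i]*(P[2,2]*z+P[2,3]) for i in(0,1)])
    return np.append(np.linalg.solve(A,b),z)
E
python3 - <<'E'
from h import *
t=lambda x,y:np.array([x/4.6+235,y/4.6+160]); s=lambda x,y:np.array([x/3.8+255,y/3.8+190])
Pt,Ps=cam("top"),cam("side")
for a,b in((t(383,521),s(62,197)),(t(265,519),s(62,150)),(t(500,525),s(62,247)),(t(52,95),s(377,20)),(t(735,116),s(505,300))):
    print(*[np.round(v,1) for v in tri(Pt,a,Ps,b)])
# full fit of tester pose + display angle
obs=[("t",t(97,400),(134,134,0)),("t",t(690,424),(134,-134,0)),("t",t(265,519),(182,50,0)),("t",t(500,525),(182,-50,0)),
("s",s(62,150),(182,50,0)),("s",s(62,247),(182,-50,0))]
def pt(p,d):
    x,y,w,th=p; R=Ro.from_euler("z",w).as_matrix(); a=np.radians(30)-th
    # vector from hinge along lid
    v=np.array([-d[0]*np.cos(a),d[1],-d[0]*np.sin(a)])
    return np.array([x,y,157])+R@v
def res(p): return np.concatenate([proj(Pt if k=="t" else Ps,pt(p,d))-u for k,u,d in obs]+[ [] ])
o=least_squares(res,[690,50,0,.3]);print(o.x,np.round(o.fun,1)); print(pt(o.x,(182,0,0)))
print(atz(Pt,t(52,95),157),atz(Pt,t(735,116),157))
E
```

```text
[511.9  32.5 134.9] [-0.  -0.6] [-0.8  0.1]
[514.8  83.8 134.1] [-0.  -0.9] [-1.2  0.2]
[508.4 -18.1 136.7] [-0.  -0.4] [-0.6  0.1]
[700.5 173.3 158.6] [ 0.1 -0.5] [-0.6  0.2]
[ 682.3 -125.6  159.5] [ 0.  -0.1] [-0.2  0.1]
[ 6.91643250e+02  1.94665196e+01 -6.78041353e-02  4.05059824e-01] [-3.1 -0.9  1.7 -0.4  1.  -1.   0.  -0.1 -1.2  0.1 -0.8  0.7]
[511.33570679  31.71088646 135.47640003]
[699.91537829 173.68992099 157.        ] [ 682.77327535 -125.97176567  157.        ]
```

```bash
cat >> h.py <<'E'
H=np.array([691.2,24,157.5]);W=-0.055;RW=Ro.from_euler("z",W).as_matrix()
def hand(th,rad=182.):
    a=np.radians(30)-th; return H+RW@np.array([-rad*np.cos(a),0,-rad*np.sin(a)])
def rot(z,x):  # tool axes in tester frame -> matrix
    z=RW@np.array(z,float);x=RW@np.array(x,float);z/=np.linalg.norm(z);x-=z*(x@z);x/=np.linalg.norm(x)
    return np.c_[x,np.cross(z,x),z]
def rpy(M): return Ro.from_matrix(M).as_euler("xyz")
def pose(G,M,back=0): return list(G+(18.7-back)*M[:,2]),list(rpy(M))
def dn(phi,sx): return rot([np.cos(phi),0,-np.sin(phi)],[0,sx,0])
E
python3 - <<'E'
from h import *
for sx in(1,-1):
  for d0,d1 in((0,60),(15,75),(30,90),(15,90),(30,75),(45,80)):
    out=[]
    for k,f in((-1,0),(0,0),(0,.25),(0,.5),(0,.75),(0,1),(1,1)):
        th=.397+f*(2.094-.397);M=dn(np.radians(d0+f*(d1-d0)),sx)
        q=r.solve_ik(*pose(hand(th),M,100 if k else 0)); out.append("--" if q is None else str(np.round(q,1)))
    print(sx,d0,d1,*out,sep="\n  " if "--" not in out else " ")
E
```

```text
1 0 60 -- -- -- -- [ 0.6  0.5 -1.1  2.2  1.8  0.6 -1.9] [-0.4  0.4  0.4  1.8 -0.3  0.4  0.1] [-0.6  0.3  0.6  1.8 -0.2  0.6 -0. ]
1 15 75 -- -- -- [ 0.5  0.5 -1.1  2.4  2.1  0.8 -2.2] [-0.5  0.3  0.4  2.  -0.2  0.3  0. ] [-0.4  0.5  0.5  1.6 -0.3  0.9  0.1] [-0.5  0.4  0.6  1.5 -0.3  1.1  0.1]
1 30 90 -- -- -- [ 0.1  0.3 -0.3  2.2  1.   0.3 -1.2] [-0.4  0.4  0.5  1.8 -0.2  0.7  0.1] [-0.3  0.7  0.5  1.3 -0.3  1.3  0.1] [-0.3  0.6  0.5  1.1 -0.3  1.5  0.1]
1 15 90 -- -- -- [ 0.6  0.5 -1.1  2.3  1.7  0.6 -1.9] [-0.4  0.4  0.5  1.8 -0.2  0.6  0.1] [-0.3  0.7  0.5  1.3 -0.3  1.3  0.1] [-0.3  0.6  0.5  1.1 -0.3  1.5  0.1]
1 30 75 -- -- -- [ 0.6  0.5 -1.1  2.3  1.7  0.6 -1.9] [-0.5  0.3  0.4  2.  -0.2  0.4  0. ] [-0.4  0.5  0.5  1.6 -0.3  0.9  0.1] [-0.5  0.4  0.6  1.5 -0.3  1.1  0.1]
1 45 80 -- -- [ 0.5  0.6 -1.1  2.4  2.   0.8 -2.2] [-0.7  0.4  0.8  2.2 -0.8  0.3  0.7] [-0.4  0.4  0.5  1.8 -0.2  0.6  0.1] [-0.4  0.6  0.5  1.5 -0.3  1.   0.1] [-0.5  0.5  0.6  1.3 -0.3  1.2  0.1]
-1 0 60 -- -- -- -- [ 0.1  0.3 -0.4  2.2  2.1  0.3  0.9] [ 0.1  0.4 -0.3  1.8  0.5  0.5  2.6] [-0.1  0.2 -0.1  
[... 183 characters left out ...]
9]
-1 30 90 -- -- -- [ 0.5  0.4 -0.9  2.2  1.3  0.5  1.7] [ 0.1  0.4 -0.3  1.8  0.3  0.8  2.8] [ 0.1  0.6 -0.4  1.3  0.2  1.3  2.8] [ 0.1  0.6 -0.3  1.1  0.2  1.5  2.9]
-1 15 90 -- -- -- [ 0.1  0.3 -0.4  2.3  1.9  0.3  1. ] [ 0.1  0.4 -0.3  1.8  0.3  0.7  2.7] [ 0.1  0.6 -0.4  1.3  0.2  1.3  2.8] [ 0.1  0.6 -0.3  1.1  0.2  1.5  2.9]
-1 30 75 -- -- -- [ 0.1  0.3 -0.4  2.3  1.9  0.3  1. ] [ 0.   0.3 -0.2  1.9  0.4  0.5  2.6] [ 0.1  0.5 -0.3  1.5  0.3  0.9  2.8] [ 0.   0.4 -0.2  1.4  0.2  1.1  2.9]
-1 45 80 -- -- [ 0.   0.4 -0.3  2.5  2.4  0.5  0.5] [-0.1  0.3 -0.1  2.2  0.6  0.3  2.3] [ 0.1  0.4 -0.3  1.8  0.3  0.7  2.7] [ 0.1  0.5 -0.3  1.4  0.3  1.   2.8] [ 0.1  0.5 -0.3  1.3  0.2  1.2  2.9]
```

```bash
python3 - <<'E'
from h import *
for sx in(1,-1):
  for d0 in(50,55,60,65):
    for b in(4,50,100):
        q=r.solve_ik(*pose(hand(.397),dn(np.radians(d0),sx),b)); print(sx,d0,b,None if q is None else np.round(q,2))
  for f in(.2,.4):
        q=r.solve_ik(*pose(hand(.397+f*1.697),dn(np.radians(57+f*30),sx),4)); print(f,None if q is None else np.round(q,2))
E
```

```text
1 50 4 None
1 50 50 None
1 50 100 None
1 55 4 None
1 55 50 None
1 55 100 None
1 60 4 [ 0.47  0.8  -1.06  2.44  1.98  0.9  -2.17]
1 60 50 None
1 60 100 None
1 65 4 [ 0.5   0.78 -1.06  2.37  1.8   0.81 -1.98]
1 65 50 [ 0.52  0.63 -1.06  2.38  1.67  0.7  -1.91]
1 65 100 [ 0.18  0.33 -0.51  2.39  1.44  0.3  -1.7 ]
0.2 [ 0.54  0.6  -1.06  2.34  1.64  0.68 -1.85]
0.4 [-0.44  0.35  0.36  2.15 -0.2   0.31  0.01]
-1 50 4 None
-1 50 50 None
-1 50 100 None
-1 55 4 None
-1 55 50 None
-1 55 100 None
-1 60 4 [ 0.06  0.6  -0.39  2.45  2.4   0.52  0.5 ]
-1 60 50 None
-1 60 100 None
-1 65 4 [ 0.08  0.57 -0.38  2.38  2.15  0.37  0.77]
-1 65 50 [ 0.07  0.45 -0.37  2.39  1.92  0.29  0.98]
-1 65 100 [ 0.18  0.33 -0.51  2.39  1.44  0.3   1.44]
0.2 [ 0.2   0.45 -0.53  2.35  1.75  0.35  1.17]
0.4 [ 0.03  0.34 -0.24  2.14  0.49  0.36  2.46]
```

```bash
python3 - <<'E'
from h import *
for sx in(1,-1):
  for d0 in(67,70,73):
    for b in(5,60,110):
        q=r.solve_ik(*pose(hand(.397),dn(np.radians(d0),sx),b)); print(sx,d0,b,None if q is None else np.round(q,2))
M=dn(np.radians(70),1); p,o=pose(hand(.397),M,110)
p[2]+=60
print(np.round(r.solve_ik(p,o),2)); r.reach(p,o)
print(r.state()["q"].round(2))
for f in np.linspace(0,1,6):
    q=r.solve_ik(*pose(hand(.397+f*1.697),dn(np.radians(70+f*20),1),5)); print(f,None if q is None else np.round(q,2))
T=tool();cv2.imwrite("pics/w1.png",r.read_camera("wrist")[:,:,::-1]); np.save("w1.npy",T)
P=cam("wrist",T);print([proj(P,hand(.397)+RW@np.array([0,y,0])).round() for y in(-50,0,50)],r.state()["time"])
E
```

```text
1 67 5 [ 0.51  0.77 -1.06  2.34  1.72  0.78 -1.9 ]
1 67 60 [ 0.53  0.6  -1.06  2.34  1.54  0.66 -1.77]
1 67 110 [ 0.05  0.29 -0.33  2.35  1.01  0.25 -1.26]
1 70 5 [ 0.52  0.77 -1.06  2.29  1.6   0.76 -1.77]
1 70 60 [ 0.06  0.42 -0.33  2.3   1.17  0.24 -1.39]
1 70 110 [-0.65  0.33  0.59  2.3  -0.54  0.24  0.34]
1 73 5 [ 0.07  0.55 -0.33  2.26  1.33  0.25 -1.53]
1 73 60 [-0.59  0.47  0.58  2.27 -0.9   0.27  0.7 ]
1 73 110 [-0.47  0.32  0.38  2.24 -0.2   0.32 -0.  ]
-1 67 5 [-0.01  0.55 -0.25  2.35  2.13  0.26  0.79]
-1 67 60 [ 0.31  0.47 -0.69  2.35  1.56  0.42  1.35]
-1 67 110 [ 0.46  0.38 -0.88  2.34  1.24  0.46  1.64]
-1 70 5 [ 0.42  0.68 -0.88  2.29  1.61  0.6   1.35]
-1 70 60 [ 0.32  0.48 -0.7   2.3   1.32  0.42  1.6 ]
-1 70 110 [-0.04  0.29 -0.19  2.29  0.58  0.27  2.33]
-1 73 5 [ 0.32  0.62 -0.7   2.25  1.43  0.47  1.53]
-1 73 60 [-0.    0.42 -0.23  2.25  0.72  0.25  2.21]
-1 73 110 [ 0.02  0.31 -0.25  2.23  0.45  0.36  2.47]
[-0.71  0.21  0.62  2.22 -0.15  0.41 -0.05]
[-0.71  0.21  0.62  2.22 -0.15  0.41 -0.05]
0.0 [ 0.52  0.77 -1.06  2.29  1.6   0.76 -1.77]
0.2 [-0.45  0.45  0.41  2.2  -0.47  0.28  0.28]
0.4 [-0.51  0.41  0.51  2.02 -0.32  0.58  0.15]
0.6000000000000001 [-0.47  0.44  0.52  1.79 -0.28  0.84  0.11]
0.8 [-0.4   0.53  0.5   1.54 -0.28  1.07  0.11]
1.0 [-0.32  0.66  0.48  1.26 -0.3   1.29  0.1 ]
[array([288., 280.]), array([287., 215.]), array([285., 142.])] 2.25
```

View pics/w1.png

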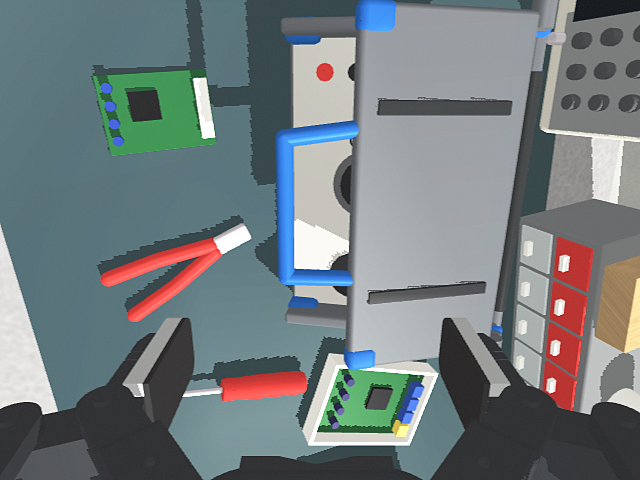

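The bar shows at column 285, rows 138–280, against predicted 287 and 142–280, so the pose is good to about 2 mm. Next I'll find a start tilt on this arm branch.

```bash
python3 - <<'E'
from h import *
for d0 in(73,75,77,80):
    for b in(9,50,90):
        M=dn(np.radians(d0),1);q=r.solve_ik(*pose(hand(.397)-3*M[:,1]*np.sign(M[0,1]),M,b)); print(d0,b,None if q is None else np.round(q,2))
for f in np.linspace(0,1,6):
    q=r.solve_ik(*pose(hand(.397+f*1.697),dn(np.radians(75+f*15),1),9)); print(f,None if q is None else np.round(q,2))
E
```

```text
73 9 [ 0.07  0.54 -0.33  2.27  1.32  0.25 -1.53]
73 50 [-0.58  0.5   0.58  2.28 -1.02  0.26  0.82]
73 90 [-0.5   0.37  0.43  2.26 -0.39  0.27  0.19]
75 9 [ 0.08  0.55 -0.33  2.24  1.08  0.26 -1.28]
75 50 [-0.43  0.46  0.36  2.24 -0.51  0.23  0.31]
75 90 [-0.51  0.38  0.45  2.22 -0.38  0.33  0.19]
77 9 [-0.43  0.57  0.4   2.22 -0.82  0.24  0.62]
77 50 [-0.44  0.47  0.4   2.21 -0.5   0.3   0.3 ]
77 90 [-0.51  0.39  0.47  2.19 -0.37  0.4   0.18]
80 9 [-0.41  0.57  0.38  2.17 -0.61  0.31  0.42]
80 50 [-0.46  0.49  0.43  2.15 -0.47  0.4   0.28]
80 90 [-0.5   0.42  0.48  2.13 -0.36  0.49  0.18]
0.0 [ 0.08  0.55 -0.33  2.23  1.06  0.27 -1.26]
0.2 [-0.47  0.46  0.46  2.13 -0.43  0.41  0.25]
0.4 [-0.49  0.42  0.51  1.97 -0.31  0.67  0.13]
0.6000000000000001 [-0.46  0.45  0.52  1.76 -0.27  0.9   0.11]
0.8 [-0.4   0.54  0.5   1.52 -0.28  1.11  0.1 ]
1.0 [-0.32  0.66  0.48  1.25 -0.3   1.3   0.1 ]
```

```bash
python3 - <<'E'
from h import *
M=dn(np.radians(78),1); s=-4*M[:,1]*np.sign(M[0,1])
G=hand(.397)+s
r.servo_line(*pose(G,M,90)); 
p,o=pose(G,M,40); r.servo_line(p,o); print(r.state()["force"])
p,o=pose(G,M,11); print("contact",r.servo_line(p,o,velocity=40,contact_N=6)); a=r.state(); print(a["eef_pos"]-p,a["force"],a["q"].round(2))
r.grasp(); a=r.state(); print(a["eef_pos"]-p,a["force"],a["grip_width"],a["time"])
cv2.imwrite("pics/w2.png",r.read_camera("wrist")[:,:,::-1])
E
```

```text
[-0.17401954 -0.5097966   0.90631001]Traceback (most recent call last):
  File "<stdin>", line 6, in <module>
cell.IKError: the arm cannot follow that straight line within its joint ranges
```

```bash
python3 - <<'E'
from h import *
print(r.state()["q"].round(2),r.state()["eef_pos"])
for d0 in(77,78,79,80,82):
    for b in(11,25):
        M=dn(np.radians(d0),1);q=r.solve_ik(*pose(hand(.397)-4*M[:,1]*np.sign(M[0,1]),M,b)); print(d0,b,None if q is None else np.round(q,2))
E
```

```text
[-0.39  0.49  0.33  2.19 -0.41  0.3   0.22] [502.62333865  34.36482299 155.27213047]
77 11 [-0.43  0.56  0.4   2.22 -0.81  0.24  0.61]
77 25 [-0.44  0.53  0.4   2.22 -0.69  0.26  0.49]
78 11 [-0.43  0.57  0.4   2.2  -0.74  0.26  0.54]
78 25 [-0.36  0.52  0.3   2.2  -0.44  0.26  0.24]
79 11 [-0.34  0.55  0.28  2.19 -0.45  0.26  0.25]
79 25 [-0.36  0.52  0.3   2.18 -0.43  0.29  0.23]
80 11 [-0.34  0.56  0.28  2.17 -0.44  0.29  0.24]
80 25 [-0.37  0.53  0.31  2.17 -0.42  0.32  0.23]
82 11 [-0.35  0.56  0.3   2.14 -0.42  0.35  0.23]
82 25 [-0.37  0.54  0.33  2.13 -0.41  0.38  0.22]
```

```bash
python3 - <<'E'
from h import *
M=dn(np.radians(80),1); s=-6*M[:,1]*np.sign(M[0,1])
G=hand(.397)+s
p,o=pose(G,M,40); r.servo_line(p,o); print(r.state()["force"])
p,o=pose(G,M,11); print("contact",r.servo_line(p,o,velocity=40,contact_N=6)); a=r.state(); print(a["eef_pos"]-p,a["force"],a["q"].round(2))
r.grasp(); a=r.state(); print(a["eef_pos"]-p,a["force"],a["grip_width"],a["time"])
cv2.imwrite("pics/w2.png",r.read_camera("wrist")[:,:,::-1])
E
```

```text
[-0.80641497 -0.26589943  0.13027609]
contact False
[ 0.04861481 -0.08527797  0.02084392] [ 0.1502199  -0.31653973  0.49422891] [-0.35  0.55  0.29  2.18 -0.44  0.28  0.25]
[ 5.22909152 -0.24215305  1.6203808 ] [ 8.01136839 -0.40319294 -2.10793452] 0.10747784459041022 5.2
```

View pics/w2.png

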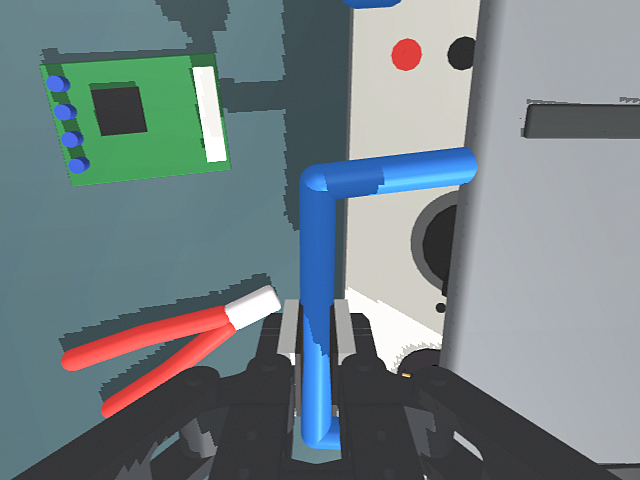

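Bar gripped squarely between the pads, width about 9 mm. Now swinging it up along the arc.

```bash
python3 - <<'E'
from h import *
n=12
for f in np.linspace(0,1,n+1)[1:]:
    th=.397+f*(2.10-.397); M=dn(np.radians(80+f*10),1)
    p,o=pose(hand(th),M,11); r.servo_line(p,o,velocity=90); a=r.state()
    R=Ro.from_euler("xyz",a["eef_rot"]).as_matrix(); g=RW.T@(a["eef_pos"]-7.7*R[:,2]-H)
    print(round(th,3),"est",round(np.radians(30)+np.arctan2(g[2],-g[0]),3),"rad",np.hypot(g[0],g[2]).round(1),a["force"].round(1),round(a["grip_width"],3))
r.pause(.5);a=r.state();print(a["force"],a["eef_pos"],a["time"],a["q"].round(2))
for n in("side","top"): cv2.imwrite(f"pics/{n}1.png",r.read_camera(n)[:,:,::-1])
E
```

```text
0.539 est 0.538 rad 182.8 [-1.8 -0.1  2.3] 0.11
0.681 est 0.677 rad 183.2 [-4.7  0.6  2. ] 0.112
0.823 est 0.817 rad 183.8 [-8.2 -0.5  5.1] 0.105
0.965 est 0.953 rad 184.4 [-10.3   1.2   6.1] 0.106
1.107 est 1.089 rad 185.1 [-13.1  -0.5   9.1] 0.104
1.248 est 1.222 rad 185.8 [-17.3   0.7  11.4] 0.104
1.39 est 1.358 rad 186.6 [-23.4   1.3  19.8] 0.105
1.532 est 1.504 rad 187.5 [-28.3   1.8  30.9] 0.102
1.674 est 1.668 rad 188.6 [-25.7   1.7  38.4] 0.097
1.816 est 1.837 rad 190.0 [-16.1   0.1  39.7] 0.083
1.958 est 1.995 rad 191.6 [-6.6  1.6 35.7] 0.048
2.1 est 2.136 rad 191.7 [ 0.4 -0.7 28.8] 0.056
[ 1.05100766 -1.13571806 26.897919  ] [699.29757138  22.26876924 341.28254391] 10.9667 [-0.32  0.65  0.49  1.23 -0.3   1.3   0.1 ]
```

View pics/side1.png

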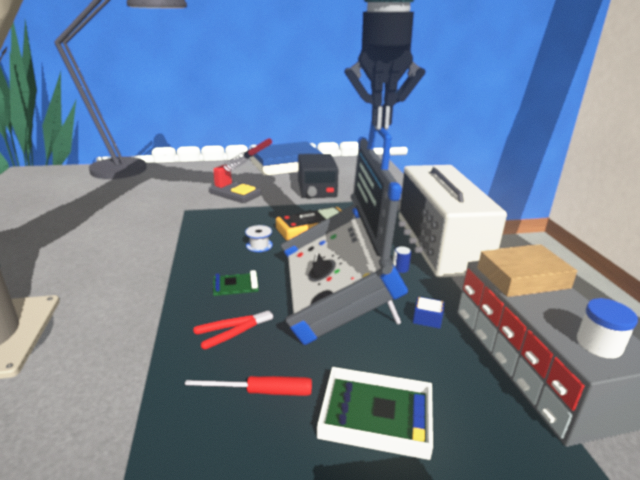

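```bash
python3 - <<'E'
from h import *
r.gripper_open(); a=r.state(); print(a["force"],a["eef_pos"],a["time"])
p=a["eef_pos"].copy(); p[2]+=50; r.servo_line(list(p),velocity=80); 
# view pose: looking at the panel from in front/above
for i in range(1):
    for n in("side","top"): cv2.imwrite(f"pics/{n}2.png",r.read_camera(n)[:,:,::-1])
a=cv2.imread("pics/side2.png")[110:320,270:420];b=cv2.imread("pics/top2.png")[130:270,230:410]
a=cv2.resize(a,(400,560),interpolation=cv2.INTER_CUBIC);b=cv2.resize(b,(400,311),interpolation=cv2.INTER_CUBIC)
c=np.zeros((560,800,3),np.uint8);c[:,:400]=a;c[:311,400:]=b;cv2.imwrite("pics/c2.png",c)
Pt,Ps=cam("top"),cam("side")
for th in(1.95,2.094,2.13,2.23): 
    f=lambda P,x0,y0,k,ox,X:(((proj(P,X)-[x0,y0])*k)+[ox,0]).round()
    for y in(50,-50): print(th,y,f(Ps,270,110,2.667,0,hand(th)+RW@[0,y,0]),f(Pt,230,130,2.222,400,hand(th)+RW@[0,y,0]))
    print("  lid edge",[f(Ps,270,110,2.667,0,hand(th,134)+RW@[0,y,0]) for y in(134,-134)])
E
```

```text
[-0.45234522  0.38105244 -0.44805629] [692.2295979   23.92697742 331.56615433] 11.8167
1.95 50 [224.  35.] [532.  77.]
1.95 -50 [256.  76.] [666.  81.]
  lid edge [array([209.,  71.]), array([295., 205.])]
2.094 50 [264.  31.] [534.  43.]
2.094 -50 [300.  72.] [667.  47.]
  lid edge [array([235.,  69.]), array([329., 202.])]
2.13 50 [273.  31.] [534.  35.]
2.13 -50 [311.  72.] [667.  39.]
  lid edge [array([241.,  69.]), array([338., 202.])]
2.23 50 [300.  34.] [535.  13.]
2.23 -50 [341.  75.] [668.  17.]
  lid edge [array([259.,  71.]), array([362., 203.])]
```

View pics/c2.png

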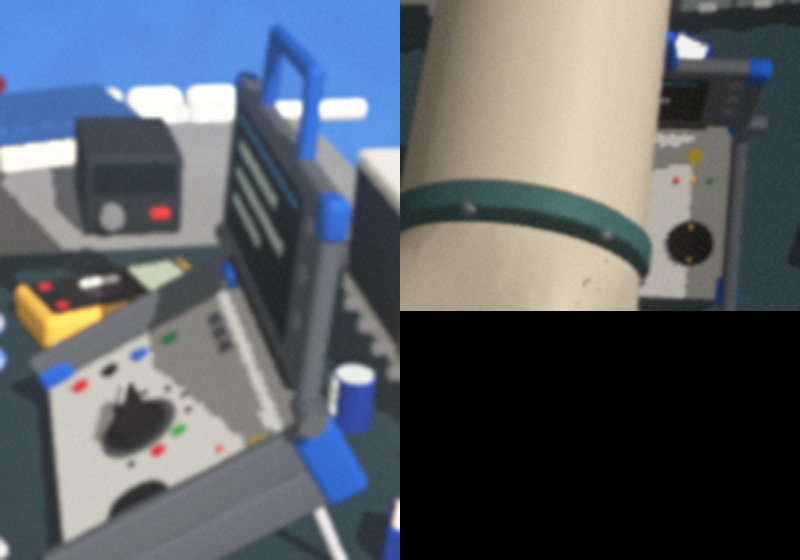

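```bash
cat >> h.py <<'E'
N=RW@np.array([-.5,0,np.sqrt(.75)]);U=RW@np.array([np.sqrt(.75),0,.5]);L=RW@np.array([0.,1,0])
def ray(P,uv,h):  # intersect with plane h mm above the panel
    A=np.vstack([P[0]-uv[0]*P[2],P[1]-uv[1]*P[2]]); O=H-36*N+h*N
    return np.linalg.solve(np.vstack([A[:,:3],N]),np.append(-A[:,3],N@O))
def ktool(a): # tool along -N, x at angle a clockwise from up-slope
    x=np.cos(a)*U-np.sin(a)*L; return np.c_[x,np.cross(-N,x),-N]
E
python3 - <<'E'
from h import *
K=ray(cam("side"),(135/2.667+270,425/2.667+110),10);d=K-H;print(K,d@U,d@L,r.state()["q"].round(2))
for z,b in((0,0),(0,60),(0,150)):
  for a in range(-180,180,30):
    q=r.solve_ik(*pose(K+10*N,ktool(np.radians(a)),b)); print(b,a,None if q is None else np.round(q,2))
E
```

```text
[603.24825111  18.1306355   76.96188733] -116.0429043353614 -10.695397051950252 [-0.32  0.64  0.5   1.16 -0.29  1.42  0.08]
0 -180 [ 0.53  1.01 -1.06  2.24  2.01  0.95 -0.38]
0 -150 [ 0.53  1.01 -1.06  2.24  2.01  0.95 -0.9 ]
0 -120 [ 0.53  1.01 -1.06  2.24  2.01  0.95 -1.42]
0 -90 [ 0.53  1.01 -1.06  2.24  2.01  0.95 -1.95]
0 -60 [ 0.53  1.01 -1.06  2.24  2.01  0.95 -2.47]
0 -30 [ 0.1   0.75 -0.33  2.25  2.45  0.47  2.67]
0 0 [ 0.33  0.84 -0.69  2.24  2.16  0.66  2.51]
0 30 [ 0.53  1.01 -1.06  2.24  2.01  0.95  2.24]
0 60 [ 0.53  1.01 -1.06  2.24  2.01  0.95  1.72]
0 90 [ 0.53  1.01 -1.06  2.24  2.01  0.95  1.19]
0 120 [ 0.17  0.77 -0.43  2.25  2.35  0.51  0.17]
0 150 [ 0.53  1.01 -1.06  2.24  2.01  0.95  0.15]
60 -180 [ 0.54  0.84 -1.06  2.29  1.92  0.85 -0.39]
60 -150 [ 0.54  0.84 -1.06  2.29  1.92  0.85 -0.92]
60 -120 [ 0.54  0.84 -1.06  2.29  1.92  0.85 -1.44]
60 -90 [ 0.54  0.84 -1.06  2.29  1.92  0.85 -1.96]
60 -60 [ 0.54  0.84 -1.06  2.29  1.92  0.85 -2.49]
60 -30 [ 0.09  0.62 -0.33  2.31  2.35  0.4   2.74]
60 0 [ 0.33  0.69 -0.69  2.3   2.07  0.58  2.54]
60 30 [ 0.54  0.84 -
[... 153 characters left out ...]
36  2.3   2.31  0.41  0.16]
60 150 [ 0.54  0.84 -1.06  2.29  1.92  0.85  0.13]
150 -180 [ 0.57  0.57 -1.06  2.34  1.7   0.66 -0.3 ]
150 -150 [ 0.57  0.57 -1.06  2.34  1.7   0.66 -0.82]
150 -120 [ 0.57  0.57 -1.06  2.34  1.7   0.66 -1.35]
150 -90 [ 0.57  0.57 -1.06  2.34  1.7   0.66 -1.87]
150 -60 [ 0.57  0.57 -1.06  2.34  1.7   0.66 -2.39]
150 -30 [ 0.57  0.57 -1.06  2.34  1.7   0.66 -2.92]
150 0 [ 0.08  0.4  -0.33  2.35  1.98  0.27  2.54]
150 30 [ 0.34  0.45 -0.69  2.35  1.8   0.43  2.21]
150 60 [ 0.57  0.57 -1.06  2.34  1.7   0.66  1.79]
150 90 [ 0.57  0.57 -1.06  2.34  1.7   0.66  1.27]
150 120 [ 0.05  0.39 -0.29  2.35  2.01  0.25  0.42]
150 150 [ 0.12  0.4  -0.38  2.35  1.94  0.29 -0.04]
```

```bash
python3 - <<'E'
from h import *
K=np.array([603.2,18.1,77.])
r.servo_line([480,20,400],velocity=250)
r.reach(*pose(K,ktool(np.radians(150)),150)); print(r.state()["q"].round(2))
r.servo_line(*pose(K,ktool(np.radians(150)),115))
r.pause(.2);T=tool();np.save("w3.npy",T);cv2.imwrite("pics/w3.png",r.read_camera("wrist")[:,:,::-1])
P=cam("wrist",T);print(proj(P,K),[proj(P,K+20*U),proj(P,K+20*L)],r.state()["time"],r.state()["q"].round(2))
E
```

```text
[ 0.56  0.6  -1.06  2.34  1.73  0.68  0.2 ]
[317.35791319 237.14499461] [array([300.75974507, 264.29598194]), array([346.28480387, 252.98447492])] 15.9583 [ 0.53  0.7  -1.03  2.32  1.83  0.74  0.14]
```

View pics/w3.png

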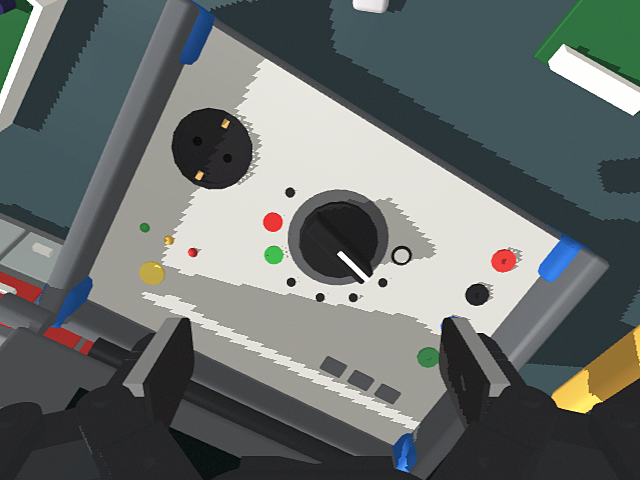

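Pointer at mark 1: white ring (401,255), then (383,282), (353,297), (320,297), (291,282), green (274,255), red (272,222), last (290,192). The pointer line runs (340,255)→(370,280).

```bash
python3 - <<'E'
from h import *
P=cam("wrist",np.load("w3.npy"))
m=[(401,255),(383,282),(353,297),(320,297),(291,282),(274,255),(272,222),(290,192)]
X=np.array([ray(P,u,0) for u in m]);D=(X-H);D=np.c_[D@U,-(D@L)]
def res(p):
    a=np.radians(-105+30*np.arange(8))+p[3]; return np.r_[(D-np.c_[p[0]+p[2]*np.cos(a),p[1]+p[2]*np.sin(a)]).ravel()]
o=least_squares(res,[-116,10,41,0]);print("U,right,radius,ang",o.x,"res",np.abs(o.fun).max())
C=H-36*N+o.x[0]*U-o.x[1]*L;print("panel centre",C)
a=[ray(P,u,26)-C for u in((342,254),(371,279))];
d=a[1]-a[0];print("pointer",[np.round((v@U,-v@L),1) for v in a],np.degrees(np.arctan2(-d@L,d@U)),np.degrees(np.arctan2(-a[1]@L,a[1]@U)))
E
```

```text
U,right,radius,ang [-1.18519464e+02 -2.37709505e+00  4.12662225e+01  1.42622305e-03] res 0.30867187377843663
panel centre [606.81779506  31.02640158  67.06335367]
pointer [array([-0.5, -1.1]), array([  4.3, -23.3])] -77.82938981755295 -79.55920738193994
```

Circle fit: radius 41.3 mm, mark angles within 0.1°, residual 0.3 mm. The pointer is at about −78°, so the 1st click. Gripping the bar.

```bash
cat >> h.py <<'E'
C=np.array([606.82,31.03,67.06])
def kp(a,h): M=ktool(np.radians(a)); return list(C+h*N),list(rpy(M))
E
python3 - <<'E'
from h import *
r.servo_line(*kp(150,115),velocity=150)
r.reach(*kp(105,100)); print(r.state()["q"].round(2))
r.servo_line(*kp(105,45),velocity=100); f0=r.state()["force"];print(f0)
print("contact",r.servo_line(*kp(105,12),velocity=40,contact_N=6)); a=r.state();print(a["force"],a["q"].round(3))
r.grasp(); r.pause(.2);a=r.state();print(a["eef_pos"]-kp(105,12)[0],a["force"],a["wrist_torque"],a["grip_width"],a["time"],a["q"].round(3))
cv2.imwrite("pics/w4.png",r.read_camera("wrist")[:,:,::-1])
E
```

```text
[ 0.43  0.67 -0.91  2.32  1.88  0.68  0.84]
[-0.79130954  0.22553066 -0.34435312]
contact False
[0.39622434 0.10354835 0.3027467 ] [ 0.398  0.879 -0.859  2.252  2.06   0.783  0.778]
[-0.30857396  0.07678095  0.07603739] [-4.40193924 -0.5857085   4.49143614] [-0.09195069  0.69514572 -0.07584715] 0.10805355576281214 19.4833 [ 0.398  0.879 -0.859  2.253  2.059  0.783  0.778]
```

View pics/w4.png

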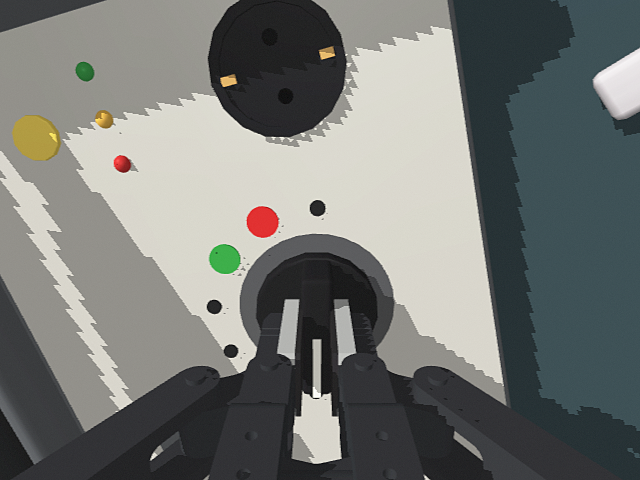

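The bar is held between the pads with the pointer line straight between them. Turning click by click.

```bash
python3 - <<'E'
from h import *
for n in(2,3,4):
    q=np.array(r.solve_ik(*kp(75+30*n,12))); q0=r.state()["q"]
    print(n,(q-q0).round(2)); q=q0.copy();
    r.servo_line(*kp(75+30*n,12),velocity=20); r.pause(.2); a=r.state()
    M=Ro.from_euler("xyz",a["eef_rot"]).as_matrix();x=M[:,0]
    print("tool a",np.degrees(np.arctan2(-x@L,x@U)).round(1),(a["eef_pos"]-kp(0,12)[0]).round(1),a["force"].round(1),a["wrist_torque"].round(2),round(a["grip_width"],3),round(a["time"],2))
cv2.imwrite("pics/w5.png",r.read_camera("wrist")[:,:,::-1])
E
```

```text
2 [ 0.07  0.06 -0.13 -0.   -0.04  0.1  -0.44]
tool a 135.0 [-0.5  0.2  0. ] [-5.1  0.1  5.5] [-0.05  0.79 -0.04] 0.108 20.41
3 [ 0.05  0.07 -0.11 -0.   -0.03  0.1  -0.46]
tool a 165.0 [-0.6  0.4 -0.1] [-5.2  0.6  4.8] [ 0.01  0.8  -0.02] 0.107 21.28
4 [ 0.04  0.07 -0.1  -0.   -0.02  0.1  -0.47]
tool a -165.0 [-0.6  0.6 -0.1] [-5.   0.7  5.6] [ 0.11  0.94 -0.01] 0.107 22.16
```

```bash
python3 - <<'E'
from h import *
r.servo_line(*kp(225,12),velocity=20); r.pause(.4); a=r.state()
print(a["eef_rot"],a["wrist_torque"].round(2),round(a["grip_width"],3))
r.gripper_open(); r.pause(.2)
r.servo_line(*kp(225,60),velocity=60); r.servo_line(*kp(225,115),velocity=120); 
r.pause(.3);T=tool();np.save("w6.npy",T);w=r.read_camera("wrist")[:,:,::-1];s=r.read_camera("side")[110:320,270:420,::-1]
c=np.zeros((480,790,3),np.uint8);c[:,:447]=w[:,97:544];c[:,447:]=cv2.resize(s,(343,480),interpolation=cv2.INTER_CUBIC);cv2.imwrite("pics/c6.png",c)
P=cam("wrist",T);f=lambda X:(proj(P,X)-[97,0]).round()
for n in(4,5,6):
    a=np.radians(-105+30*n);d=np.cos(a)*U-np.sin(a)*L;print(n,"tip",f(C+26*N+23*d),"mark",f(C+41*d))
print("centre top",f(C+26*N),"handle side",[((proj(cam("side"),hand(t)+RW@[0,y,0])-[270,110])*2.286+[447,0]).round() for t in(2.1,2.15,2.2) for y in(50,-50)],r.state()["time"],r.state()["force"])
E
```

```text
[2.7535314  0.35978156 2.22992379] [0.12 0.88 0.03] 0.108
4 tip [241. 274.] mark [252. 280.]
5 tip [221. 279.] mark [221. 288.]
6 tip [201. 274.] mark [189. 280.]
centre top [221. 242.] handle side [array([674.,  27.]), array([706.,  62.]), array([686.,  27.]), array([719.,  62.]), array([697.,  28.]), array([731.,  63.])] 26.1667 [ 0.28518691 -0.10886891  0.05936662]
```

View pics/c6.png

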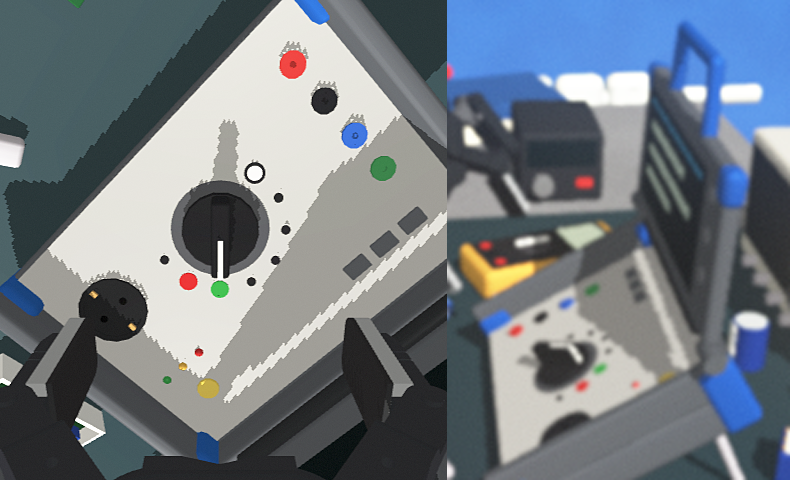

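The pointer tip is at (221,278), predicted (221,279) for click 5, right at the green mark at (220,289). The handle corners at about (685,28) and (714,62) put the display near 2.14 rad. The arm is clear of everything, so I'm handing in.

```bash
python3 - <<'E'
from h import *
r.close_job(); print(r.state()["time"])
E
```

```text
the job is handed in; nothing more can be done
the job is handed in; nothing more can be done
```

I lifted the display upright by its handle and turned the selector from the 1st click to the 5th, one click at a time. I then let go, backed off and handed the job in; no verdict was reported.

- **Selector:** it sits at the green mark. In the last wrist picture the pointer tip is within about 1 pixel of where click 5 should be.
- **Display:** it stands at about 2.14 rad (from the side picture), inside the 1.954–2.234 limits. That is about 0.05 past upright.
- **Force and time:** the wrist force read near zero after release, so the robot touches nothing. The clock stood at about 26 s of the 64 s allowed.

- **Handle slipped:** during the lift the bar slid towards the fingertips, with up to about 40 N on the wrist. The display still reached upright and stayed there.
- **Knob position:** my first estimate from the side camera was about 13 mm off sideways. I used the close wrist view instead, which fitted to 0.3 mm.
- **Bystanders:** I did not measure them again at the end. The arm had no unexpected contact, and those visible in the later pictures looked unmoved.
- **Pictures:** I viewed 11, one over the budget, for the final check.

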